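# Push a coin roll into the cash drop box

## Robot

A 7-joint arm with a two-finger parallel gripper is mounted at the origin on a cart in front of the work surface, level with it; the furniture and walls round the work are solid. World frame = base frame: x ahead of the robot, y to its left, z up, the work surface at z = 0. Lengths are in m, angles in rad, forces in N, time in s.
With the tool pointing down it reaches from about 0.425 to 0.95 m from the base axis. Payload 4.7 kg.
Tool frame: the origin (TCP) lies between the finger pads; the fingertips stand 25 mm ahead of it and the grasp point (between the pads) lies 6 mm ahead of it; x points along the fingers, z is the direction in which the jaws open and shut, and the axes are right-handed (so a half turn about x gives the same grasp; the last joint's range is limited). The gripper opens to 85 mm and grips with 20 to 120 N. Pads are 22 mm wide; open, the fingers measure 114 mm over their backs; the gripper's body (76 mm by 85 mm) begins 54 mm behind the grasp point. The pads swing forward as they close: fully open they stand 13 mm farther back than shut.
Start: joints at [1.15, 0.469, -0.049, 1.532, 0.024, 1.141, -0.082], TCP at [0.258, -0.624, 0.233] pointing down, gripper open.
Joint ranges: [-2.59, 2.59], [-0.33, 1.99], [-1.39, 1.29], [0.1, 2.45], [-1.04, 4.18], [0.21, 1.99], [-2.66, 2.66]. Speed limits (rad/s): [2.57, 2.57, 3.14, 3.14, 3.14, 3.14, 3.14].

## Interface

Orientations are given as a 3x3 rotation matrix whose columns are the frame's x, y, z axes.
In Python, from rig import * gives the robot as it stands. Calls block until the motion is done:
- movep(position, orientation): joint-space move of the TCP to a pose.
- move_l(position, attitude=None, feed=0.15, until_force=None): straight line of the TCP; attitude=None keeps the orientation; feed is the mean speed in m/s. With until_force (N) it stops when the force on the tool has changed by that much, and returns True; else False.
- move_joints(angles): joint-space move.
- command_gripper(opening, newtons=None): finger opening in m; newtons is the grip in N (None keeps the last); returns when the fingers have stopped.
- sleep(seconds).
- inverse_kinematics(position, orientation): joint angles nearest the present ones, or None.
- sense(): the state.
- camera(name): name is "side" or "top" or "wrist"; returns (picture, depth): 420x560x3 uint8, red, green, blue; 420x560 float32, m along the optical axis (not along the pixel's ray), 0 where there is no reading.
- camera_params(name): a dict with "K" (3x3 intrinsics, pixels), "position" and "rotation" of the camera in the world; the wrist camera has in their place "tool_from_camera" (4x4, takes a point from camera to tool coordinates, whose origin is the TCP and whose axes are the tool frame's). Camera axes: x right, y down, z forward; pixel columns grow to the right and rows downward; lengths in m; the calibration is good to about 2 mm. The wrist camera is an equidistant fisheye: a pixel r from the principal point sees the ray r / f radians off the axis. A picture is of the moment at which its call begins: read the wrist's pose just before it. camera_params takes no time and is no camera call.
A pose or a line that the arm cannot do raises Unreachable and nothing moves.
- finish_job(): hands the job in, once; it reports no verdict.
The state is a dict: "time_s": time; "joint_pos": joint angles; "qd": joint speeds; "joint_efforts": joint torques, N m; "position": TCP position; "tcp_rot": TCP orientation; "wrist_force": force on the tool from outside, world axes, zero at the start; "ft_torque": the same for the moment, N m; "finger_gap": finger opening in m.
Only numpy, scipy, OpenCV 4.12 (cv2) and the standard library are available. Lean on these libraries where they do the work, as an engineer would, in place of code of your own. Each camera call takes 0.05 s, during which the arm holds its last target. There are 200 camera calls.

## Task

Bank the blue coin roll in the grey cash drop box without picking it up: with one finger press the orange bar well down to hold the spring-loaded flap open, and meanwhile with the other finger push the roll along its lane so that it drops inside. Then let go, so that the flap springs fully shut over the roll. Do not lift the blue roll, and leave the other coin rolls and the hand stamp where they are.

Things in the scene. Friction and masses are not known exactly. Their poses are not given: they have to be found in the camera images.
- drop_box: Grey sheet-metal cash drop box, fixed, 213 x 195 mm, top 150 mm above the counter, hollow. Origin: on the counter, below the lane's inner end. x: the way the roll is pushed; y: left of that; z up. Covers x -115 to +98, y -75 to +120 mm. The top at x -115 to 0, y -75 to +18 is a fixed ledge with the lane along y = 0 between guide strips 5 mm high, 31.8 mm apart, open at its outer end.
- flap (a joint): Hinge of the aluminium flap, rad: 0 shut (flush), positive = sunk into the box, stop 0.85. Hinge line along the box's x at y +110 mm; the right side sinks. A damped spring always shuts it: pressing the bar takes about 6 to 10 N. Shut, it bears the roll's weight; open 0.55 or more, the roll rolls down it and drops past its right edge. L-shaped: x 0 to 92, y -21 to 110 and x -109 to 0, y 20 to 110.
- press_bar (a point): Crest of the orange press bar on the flap, at x -57 mm in the box's frame; moves with the flap. The bar has a round top (radius 20, 40 mm wide) and runs along the box's x from -107 to +45 mm at y +64, so a finger can slide along it. Its highest line is 47 mm above the box's top when shut, 22 at 0.5 rad, 16 at 0.6, 11 at 0.7, always at y +56 to +64.
- lane_end (a point): Middle of the lane's inner edge, on the box's top (x = y = 0, z = 150 mm in the box's frame). Beyond it is the opening under the flap, 94 mm long: a roll pushed wholly past this edge falls in if the flap is held down.
- blue_roll_center (a point): Centre of the blue paper coin roll, 26 mm diameter, 62 mm long, about 0.16 kg, lying in the lane along the box's x (the roll's own y axis lies along the lane), its centre 13 mm above the ledge and 42 to 55 mm before the lane's inner end. It slides along the lane when its near flat end is pushed.
- orange_roll: Orange coin roll, 22 mm diameter, 64 mm long, lying loose on the counter; origin under its middle. Bystander.
- green_roll: Green coin roll, 24 mm diameter, 64 mm long, lying loose on the counter; origin under its middle. Bystander.
- stamp: Wooden hand stamp, 26 x 44 x 72 mm, standing loose on the counter; origin under its middle. Bystander.

How it is judged:
By the outcome, as a careful person would: the job done as asked, in the order asked, and still so for the second after the job is handed in, with the robot touching nothing.
It also fails if it takes over 38 s, if anything falls off the work surface, if the arm or the gripper's body presses on something with over 40 N, if the wrist force passes 120 N, or if a joint passes its speed limit or range.

## Working session

There is one attempt and no reset: what is moved stays moved. The work goes in short steps, each a Python script; the robot and the scene stay as the last script left them, time stands still between calls to the robot, and variables do not carry over. Pictures are saved under pics/ and viewed, about 8 in all and at most 12, crops included, and the job is handed in when it is done.

```bash
mkdir -p pics; ls; python3 - <<'E'
from rig import *
import cv2,numpy as np
s=sense();print(s["time_s"],s["position"],s["tcp_rot"])
for n in("top","side"):
    im,d=camera(n);cv2.imwrite(f"pics/{n}0.png",im[:,:,::-1]);np.savez(f"pics/{n}0.npz",im=im,d=d)
    print(n,camera_params(n))
print(camera_params("wrist"))
E
```

```text
pics
0.0 [ 0.25755262 -0.62331576  0.23207471] [[-7.87569278e-04  9.24200720e-01  3.81906283e-01]
 [ 1.75994845e-03  3.81907091e-01 -9.24199046e-01]
 [-9.99998141e-01 -5.57354029e-05 -1.92732392e-03]]
top {'K': array([[504.67384882,   0.        , 274.63292291],
       [  0.        , 504.67384882, 202.28602293],
       [  0.        ,   0.        ,   1.        ]]), 'position': array([ 0.37380848, -0.03932147,  1.33230848]), 'rotation': array([[-0.00363242, -0.99702998,  0.07692876],
       [-0.99999056,  0.00343821, -0.00265683],
       [ 0.00238444, -0.07693768, -0.99703305]])}
side {'K': array([[504.7297794 ,   0.        , 275.7923963 ],
       [  0.        , 504.7297794 , 204.19338358],
       [  0.        ,   0.        ,   1.        ]]), 'position': array([-0.0623902 ,  0.8188943 ,  0.68556706]), 'rotation': array([[-0.85040223, -0.22935442,  0.47351093],
       [-0.52568806,  0.40740747, -0.74677388],
       [-0.021636  , -0.88397721, -0.4670291 ]])}
{'K': array([[325.1922621 ,   0.        , 283.71186196],
       [  0.        , 325.1922621 , 211.59995111],
       [  0.        ,   0.        ,   1.        ]]), 'tool_from_camera': array([[-3.89003957e-04, -2.69353984e-01,  9.63041162e-01,
        -1.41104371e-01],
       [-2.62738544e-04, -9.63041174e-01, -2.69354093e-01,
         6.92588431e-02],
       [ 9.99999890e-01, -3.57807841e-04,  3.03857154e-04,
         5.05222836e-04],
       [ 0.00000000e+00,  0.00000000e+00,  0.00000000e+00,
         1.00000000e+00]])}
```

View pics/top0.png

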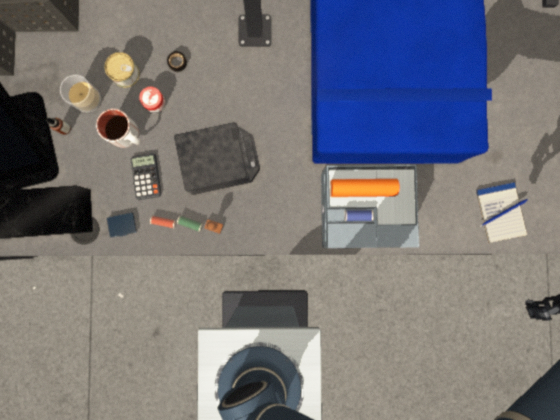

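View pics/side0.png

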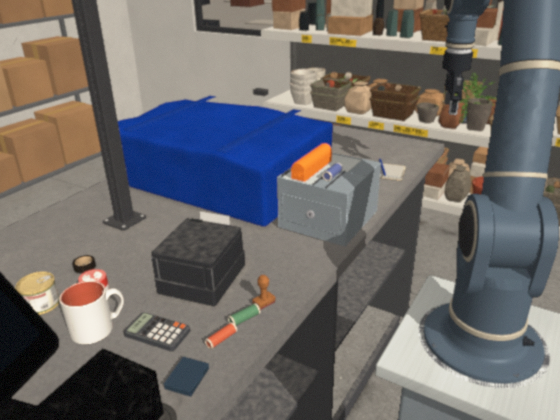

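The top view shows the box at px (323–417, 165–248), with the lane running left to right. The orange bar is at (331–399, 187) and the blue roll at (359, 215). A blue-covered crate stands just beyond the box. Box x is about world −y, and box y is about world +x.

```bash
cat > h.py <<'E'
import numpy as np,cv2
from rig import *
def cloud(n,d):
    p=camera_params(n);K=p["K"];v,u=np.mgrid[:420,:560]
    P=np.stack([(u-K[0,2])/K[0,0]*d,(v-K[1,2])/K[1,1]*d,d],-1)
    return P@p["rotation"].T+p["position"]
def pub(im,lo,hi): return cv2.inRange(cv2.cvtColor(im,cv2.COLOR_RGB2HSV),lo,hi)>0
E
python3 - <<'E'
from h import *
z=np.load("pics/top0.npz");im,d=z["im"],z["d"];P=cloud("top",d)
v,u=np.mgrid[:420,:560]
roi=(u>315)&(u<425)&(v>163)&(v<255)
def rect(m,name):
    Q=P[m];r=cv2.minAreaRect(Q[:,:2].astype(np.float32)*1000)
    print(name,m.sum(),"rect",r,"z pct",np.percentile(Q[:,2],[5,50,95]).round(4),"min",Q.min(0).round(4),"max",Q.max(0).round(4))
rect(roi&pub(im,(3,150,120),(20,255,255))&(P[...,2]>.14),"bar")
rect(roi&pub(im,(105,70,30),(135,255,255))&(P[...,2]>.155)&(v>205)&(v<225)&(u>335)&(u<385),"roll")
rect(roi&(P[...,2]>.14)&(P[...,2]<.16)&(v>168),"boxtop")
b=pub(im,(105,150,60),(125,255,255))&(v<163)
print("crate z",np.percentile(P[b][:,2],[5,50,95,99.9]),"minx",np.percentile(P[b][:,0],.2))
c=cv2.resize(im[155:260,310:430],None,fx=6,fy=5.6,interpolation=cv2.INTER_CUBIC);cv2.imwrite("pics/crop.png",c[:,:,::-1])
E
```

```text
bar 1142 rect ((467.6492614746094, -171.44313049316406), (82.94589233398438, 313.31903076171875), 20.556730270385742) z pct [0.1814 0.1925 0.1979] min [ 0.3738 -0.3238  0.1663] max [ 0.516  -0.0393  1.3323]
roll 229 rect ((432.3800964355469, -237.12791442871094), (52.41377258300781, 21.13144874572754), 89.78349304199219) z pct [0.166  0.1717 0.1765] min [ 0.4218 -0.2634  0.1626] max [ 0.443  -0.2109  0.1798]
boxtop 5489 rect ((451.66619873046875, -271.6564636230469), (214.7245330810547, 184.9327850341797), 89.94942474365234) z pct [0.1444 0.1485 0.1527] min [ 0.3591 -0.379   0.14  ] max [ 0.5442 -0.1644  0.16  ]
crate z [0.13101347 0.18238764 0.19797326 1.33230848] minx 0.3738084838499747
```

View pics/crop.png

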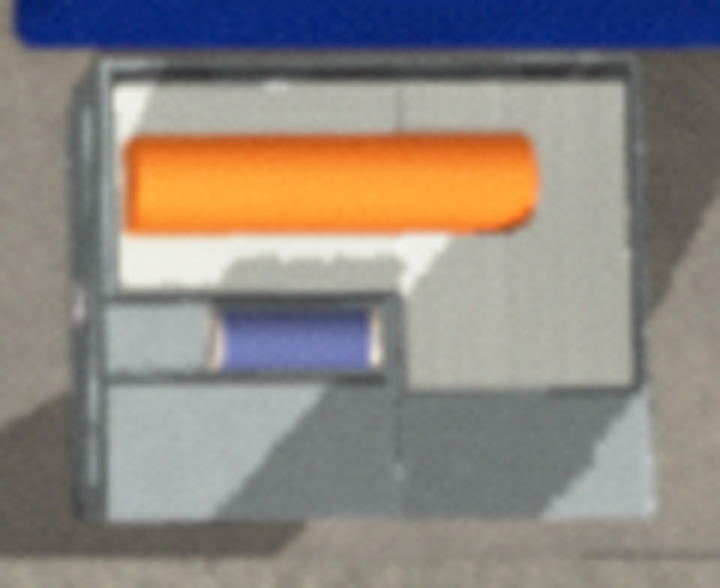

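Box fit: the lane end is at about world (0.434, −0.280) with yaw near 0. The measured 214.7 mm length agrees with the given 213. The roll centre is at (0.432, −0.237), so box x is −43 mm, which is in the given range. The crate top is 0.20 m or lower. Next I straddle bar and lane behind the roll, with the lane finger slightly lower.

```bash
cat >> h.py <<'E'
t=0.10;a=np.array([np.cos(t),0,np.sin(t)]);p=np.array([np.sin(t),0,-np.cos(t)])
R=np.stack([p,np.cross(a,p),a],1)
E
python3 - <<'E'
from h import *
s=sense()
move_l(s["position"]+[0,0,.08],feed=.2)
movep([.462,-.181,.30],R)
command_gripper(.046)
move_l([.462,-.181,.245],feed=.15)
s=sense();print(s["time_s"],s["position"],s["finger_gap"],s["wrist_force"])
im,d=camera("wrist");cv2.imwrite("pics/w1.png",im[:,:,::-1])
im,d=camera("side");cv2.imwrite("pics/s1.png",cv2.resize(im[100:260,230:420],None,fx=4,fy=3.7)[:,:,::-1])
E
```

```text
3.4083 [ 0.46240193 -0.18100774  0.24539668] 0.045992130298808095 [ 0.2577044   0.13507759 -0.77423965]
```

View pics/w1.png

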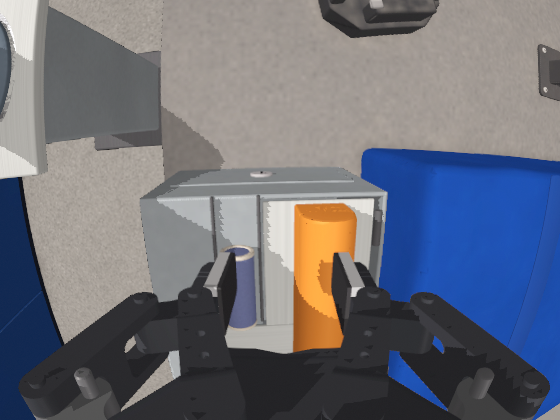

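View pics/s1.png

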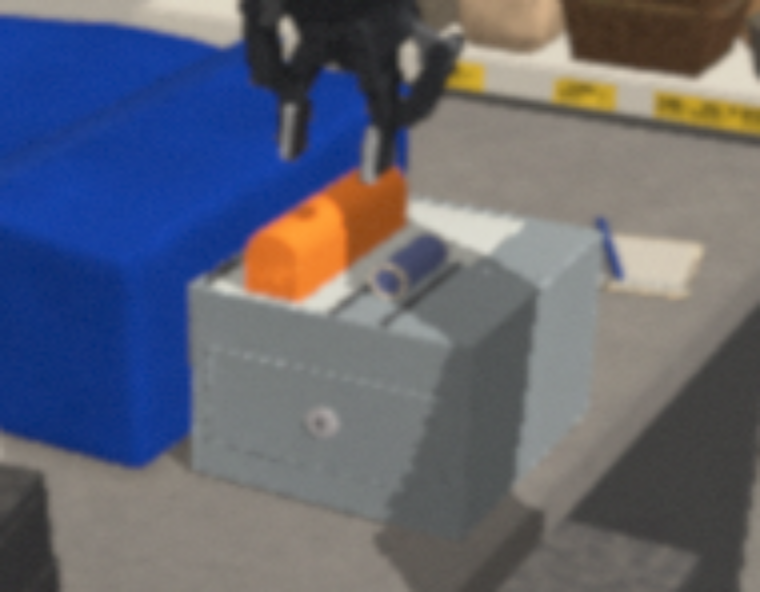

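The wrist view shows the roll's near end at about px (238, 250), in line with the left finger. The right finger is above the bar. I'll check the roll by ray and then probe down onto the bar.

```bash
python3 - <<'E'
from h import *
s=sense();c=camera_params("wrist");K=c["K"];T=c["tool_from_camera"]
def ray(u,v,z):
    q=np.array([u-K[0,2],v-K[1,2]]);r=np.hypot(*q);th=r/K[0,0];d=np.r_[q/r*np.sin(th),np.cos(th)]
    d=s["tcp_rot"]@T[:3,:3]@d;o=s["position"]+s["tcp_rot"]@T[:3,3];return (o+d*(z-o[2])/d[2]).round(4)
print("roll near end top",ray(238,249,.176),"bar near end",ray(326,206,.197),"box edge left/right",ray(146,199,.15),ray(384,195,.15),"strips",ray(215,197,.155),ray(261,197,.155))
hit=move_l([.462,-.181,.200],feed=.04,until_force=3)
s=sense();print(hit,s["time_s"],s["position"],s["wrist_force"])
E
```

```text
roll near end top [ 0.4394 -0.1985  0.176 ] bar near end [ 0.4955 -0.1637  0.197 ] box edge left/right [ 0.3684 -0.1667  0.15  ] [ 0.5548 -0.1683  0.15  ] strips [ 0.4232 -0.1658  0.155 ] [ 0.4569 -0.1668  0.155 ]
False 4.7833 [ 0.46223302 -0.18108828  0.20029953] [-0.05696006  0.03667457 -0.15647833]
```

```bash
python3 - <<'E'
from h import *
a=[]
for n,sl in(("side",np.s_[90:230,250:390]),("wrist",np.s_[160:360,180:400])):
    im,d=camera(n);a.append(cv2.resize(im[sl],(400,400)))
cv2.imwrite("pics/s2.png",np.hstack(a)[:,:,::-1])
E
```

```text
(no output)
```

View pics/s2.png

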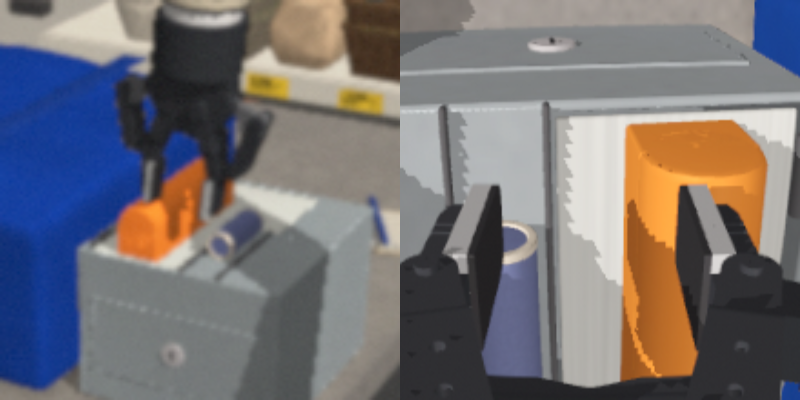

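```bash
python3 - <<'E'
from h import *
s=sense();c=camera_params("wrist");K=c["K"];T=c["tool_from_camera"]
for u,v,z in((235,253,-.023),(335,253,.023),(221,288,-.023-.007),(338,253,.023)):
    q=np.array([u-K[0,2],v-K[1,2]]);r=np.hypot(*q);th=r/K[0,0];d=T[:3,:3]@np.r_[q/r*np.sin(th),np.cos(th)]
    m=T[:3,3]+d*(z-T[2,3])/d[2]; print(m.round(4),(s["position"]+s["tcp_rot"]@m).round(4))
print(s["time_s"],s["wrist_force"])
hit=move_l([.462,-.181,.190],feed=.03,until_force=2)
s=sense();print(hit,s["time_s"],s["position"],s["wrist_force"],s["ft_torque"])
E
```

```text
[ 0.0072  0.0052 -0.023 ] [ 0.44   -0.1758  0.1908]
[-0.0146  0.0145  0.023 ] [ 0.4836 -0.1666  0.2171]
[-0.0002 -0.0108 -0.03  ] [ 0.4323 -0.1919  0.1974]
[-0.0217  0.0175  0.023 ] [ 0.4829 -0.1636  0.2242]
4.8833 [-0.83100707 -0.2586846   0.00949417]
True 5.225 [ 0.46198313 -0.18109261  0.19107298] [-1.3084675   0.1177599   5.89578392] [0.1470736  0.04707474 0.05553144]
```

```bash
python3 - <<'E'
from h import *
s=sense();print(s["time_s"],s["position"],s["wrist_force"],s["ft_torque"])
def bar(im,d):
    P=cloud("side",d);m=pub(im,(3,150,120),(20,255,255))&(d>0)&(P[...,0]>.45)&(P[...,0]<.55)&(P[...,1]<-.15)&(P[...,1]>-.33)&(P[...,2]>.13);Q=P[m]
    print(len(Q),"bar top z by y",[(y,np.percentile(Q[abs(Q[:,1]-y)<.012][:,2],96).round(4)) for y in(-.17,-.2,-.23,-.26,-.29) if (abs(Q[:,1]-y)<.012).sum()>5],Q.min(0).round(3),Q.max(0).round(3))
z=np.load("pics/side0.npz");bar(z["im"],z["d"])
im,d=camera("side");bar(im,d)
P=cloud("side",d);hv=cv2.cvtColor(im,cv2.COLOR_RGB2HSV)
g=(P[...,2]>.155)&(P[...,2]<.22)&(d>0)&(P[...,0]>.41)&(P[...,0]<.53)&(P[...,1]>-.20)&(P[...,1]<-.14)&~pub(im,(3,100,60),(20,255,255))
Q=P[g]
for xa in np.arange(.415,.53,.01):
    k=abs(Q[:,0]-xa)<.005
    if k.sum()>2: print(xa.round(3),k.sum(),Q[k].min(0).round(3),Q[k].max(0).round(3))
a=[cv2.resize(im[100:200,270:370],(400,400),interpolation=cv2.INTER_CUBIC)]
im,d=camera("top");a.append(cv2.resize(im[155:260,315:420],(400,400)));cv2.imwrite("pics/s3.png",np.hstack(a)[:,:,::-1])
E
```

```text
5.225 [ 0.46198313 -0.18109261  0.19107298] [-1.3084675   0.1177599   5.89578392] [0.1470736  0.04707474 0.05553144]
826 bar top z by y [(-0.17, np.float64(0.1962)), (-0.2, np.float64(0.1982)), (-0.23, np.float64(0.1984)), (-0.26, np.float64(0.1979)), (-0.29, np.float64(0.1978))] [ 0.478 -0.321  0.153] [ 0.518 -0.166  0.199]
567 bar top z by y [(-0.17, np.float64(0.1964)), (-0.2, np.float64(0.1949)), (-0.23, np.float64(0.1972)), (-0.26, np.float64(0.1974)), (-0.29, np.float64(0.1985))] [ 0.479 -0.314  0.153] [ 0.52  -0.166  0.2  ]
0.415 5 [ 0.416 -0.193  0.155] [ 0.419 -0.167  0.156]
0.425 37 [ 0.423 -0.2    0.165] [ 0.43  -0.165  0.219]
0.435 44 [ 0.43  -0.2    0.157] [ 0.439 -0.165  0.219]
0.455 6 [ 0.451 -0.198  0.156] [ 0.454 -0.166  0.157]
0.485 36 [ 0.482 -0.184  0.2  ] [ 0.49  -0.166  0.22 ]
0.495 13 [ 0.491 -0.174  0.205] [ 0.497 -0.168  0.22 ]
0.515 4 [ 0.511 -0.175  0.182] [ 0.519 -0.169  0.194]
```

View pics/s3.png

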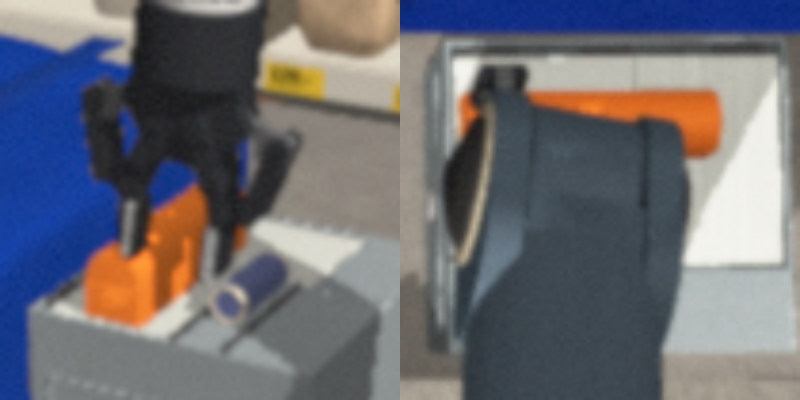

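```bash
python3 - <<'E'
from h import *
s=sense();print(s["tcp_rot"].round(3).tolist(),s["finger_gap"])
im,d=camera("side");P=cloud("side",d)
for nm,x0,x1 in(("lane",.41,.46),("bar",.475,.52)):
    m=(d>0)&(P[...,0]>x0)&(P[...,0]<x1)&(P[...,1]>-.195)&(P[...,1]<-.16)&(P[...,2]>.158)&(P[...,2]<.25)&~pub(im,(3,100,60),(20,255,255))
    Q=P[m];
    for z in np.arange(.16,.25,.006):
        k=abs(Q[:,2]-z)<.003
        if k.any(): print(nm,z.round(3),k.sum(),Q[k][:,:2].min(0).round(3),Q[k][:,:2].max(0).round(3))
E
```

```text
[[0.101, 0.0, 0.995], [-0.001, 1.0, -0.0], [-0.995, -0.001, 0.101]] 0.04608580636392206
lane 0.19 3 [ 0.435 -0.188] [ 0.441 -0.173]
lane 0.196 12 [ 0.426 -0.186] [ 0.438 -0.167]
lane 0.202 17 [ 0.426 -0.188] [ 0.436 -0.167]
lane 0.208 17 [ 0.425 -0.183] [ 0.439 -0.168]
lane 0.214 18 [ 0.423 -0.184] [ 0.436 -0.166]
lane 0.22 17 [ 0.423 -0.183] [ 0.435 -0.165]
lane 0.226 12 [ 0.421 -0.178] [ 0.436 -0.165]
lane 0.232 15 [ 0.419 -0.173] [ 0.433 -0.166]
lane 0.238 25 [ 0.41  -0.191] [ 0.433 -0.164]
lane 0.244 27 [ 0.411 -0.192] [ 0.431 -0.164]
bar 0.184 1 [ 0.517 -0.17 ] [ 0.517 -0.17 ]
bar 0.19 2 [ 0.511 -0.171] [ 0.515 -0.169]
bar 0.196 1 [ 0.506 -0.18 ] [ 0.506 -0.18 ]
bar 0.202 11 [ 0.484 -0.184] [ 0.498 -0.168]
bar 0.208 15 [ 0.483 -0.184] [ 0.497 -0.165]
bar 0.214 15 [ 0.483 -0.181] [ 0.496 -0.167]
bar 0.22 18 [ 0.483 -0.19 ] [ 0.497 -0.167]
bar 0.226 19 [ 0.482 -0.19 ] [ 0.497 -0.164]
bar 0.232 21 [ 0.48  -0.191] [ 0.495 -0.164]
bar 0.238 18 [ 0.483 -0.193] [ 0.499 -0.165]
bar 0.244 35 [ 0.481 -0.189] [ 0.51  -0.164]
```

The side depth agrees with the contact: the bar fingertip is at z ≈ 0.198 on the crest and the lane fingertip at about 0.191, x 0.434. So at this opening the tips sit about level with the TCP. Next I press 34 mm from contact, to about 0.65 rad, then push.

```bash
python3 - <<'E'
from h import *
def st(n):
    s=sense();print(n,s["time_s"],s["position"].round(4),s["wrist_force"].round(1),s["ft_torque"].round(2),round(s["finger_gap"],4))
move_l([.4635,-.181,.1585],feed=.04);st("pressed")
sleep(.3);st("held")
def look(n):
    im,d=camera("side");P=cloud("side",d)
    m=pub(im,(3,150,120),(20,255,255))&(d>0)&(P[...,0]>.45)&(P[...,0]<.55)&(P[...,1]<-.15)&(P[...,1]>-.33)&(P[...,2]>.12);Q=P[m]
    print("crest",np.percentile(Q[:,2],[90,97]).round(4))
    b=pub(im,(105,70,30),(135,255,255))&(d>0)&(abs(P[...,0]-.434)<.03)&(P[...,1]<-.15)&(P[...,1]>-.36)&(P[...,2]>.07)&(P[...,2]<.185)
    print("roll",b.sum(),P[b].min(0).round(3) if b.any() else'',P[b].max(0).round(3) if b.any() else '')
    w,_=camera("wrist");cv2.imwrite(f"pics/{n}.png",np.hstack([cv2.resize(im[90:230,250:390],(400,400)),cv2.resize(w[140:360,180:400],(400,400))])[:,:,::-1])
look("p1")
E
```

```text
pressed 6.3417 [ 0.4481 -0.181   0.1556] [-36.5   1.8  31.9] [0.41 7.76 0.05] 0.0462
held 6.6417 [ 0.4481 -0.181   0.1556] [-35.7   1.6  32. ] [0.44 7.74 0.04] 0.0462
crest [0.1674 0.1685]
roll 12 [ 0.422 -0.247  0.162] [ 0.426 -0.22   0.168]
```

View pics/p1.png

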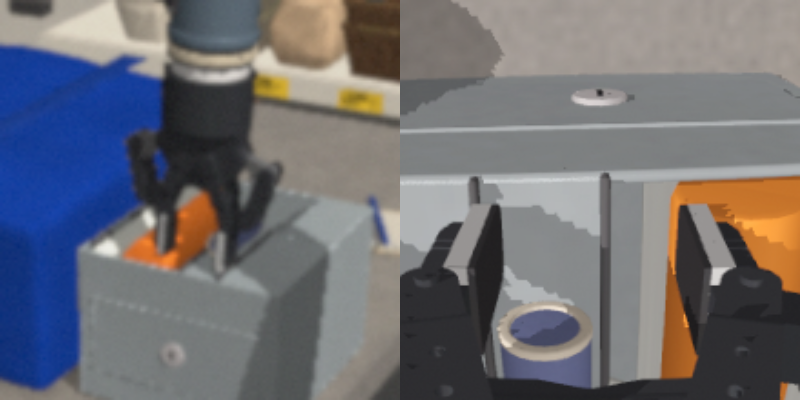

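The reaction is −36 N in x and the TCP was pushed 15 mm toward −x. The bar finger has slid off the crest onto the bar's inner flank. I'll back off and press again in small steps, with the finger set farther over the crest.

```bash
cat >> h.py <<'E'
def st(n):
    s=sense();print(n,round(s["time_s"],2),s["position"].round(4),s["wrist_force"].round(1),s["ft_torque"].round(2),round(s["finger_gap"],4),flush=True);return s
E
python3 - <<'E'
from h import *
s=sense()
move_l([.455,-.181,.175],feed=.08);st("up1")
move_l([.460,-.181,.205],feed=.08);st("up")
X=.470
move_l([X,-.181,.203],feed=.08);st("over")
for z in(.195,.187,.180,.173,.167):
    move_l([X,-.181,z],feed=.06);s=st(z)
    if abs(s["wrist_force"][0])>15: break
im,d=camera("side");P=cloud("side",d)
m=pub(im,(3,150,120),(20,255,255))&(d>0)&(P[...,0]>.45)&(P[...,0]<.55)&(P[...,1]<-.15)&(P[...,1]>-.33)&(P[...,2]>.12);Q=P[m]
print("crest",np.percentile(Q[:,2],[90,97]).round(4))
for x0,x1 in((.41,.46),(.475,.53)):
    m=(d>0)&(P[...,0]>x0)&(P[...,0]<x1)&(P[...,1]>-.193)&(P[...,1]<-.16)&(P[...,2]>.156)&(P[...,2]<.21)&~pub(im,(3,100,60),(20,255,255));Q=P[m]
    for z in np.arange(.158,.21,.008):
        k=abs(Q[:,2]-z)<.004
        if k.any(): print(z.round(3),k.sum(),Q[k][:,:2].min(0).round(3),Q[k][:,:2].max(0).round(3))
E
```

```text
up1 7.12 [ 0.4527 -0.1812  0.1752] [-9.2  1.  10.6] [0.08 1.55 0.04] 0.0461
up 7.66 [ 0.4599 -0.1809  0.2047] [ 0.2  0.6 -0.9] [ 0.03  0.09 -0.02] 0.046
over 7.93 [ 0.4703 -0.1807  0.2023] [-0.7  0.3 -0.3] [-0.01  0.1   0.  ] 0.046
0.195 8.22 [ 0.4695 -0.1809  0.1944] [-1.2  0.7  0.3] [-0.02  0.08  0.01] 0.0459
0.187 8.5 [ 0.465 -0.181  0.187] [-16.    2.   19.6] [0.42 2.88 0.09] 0.0461
crest [0.1905 0.1919]
0.158 2 [ 0.416 -0.17 ] [ 0.418 -0.168]
0.19 11 [ 0.432 -0.18 ] [ 0.439 -0.166]
0.198 22 [ 0.426 -0.186] [ 0.44  -0.164]
0.206 24 [ 0.427 -0.182] [ 0.44  -0.166]
0.158 1 [ 0.519 -0.173] [ 0.519 -0.173]
0.198 11 [ 0.487 -0.181] [ 0.498 -0.167]
0.206 23 [ 0.486 -0.188] [ 0.5   -0.166]
```

The bar's surface drags the tip toward −x as the flap swings, and friction is about 0.8, so a straight press jams. I'll follow the swing: start farther out in +x and come in by about 15 mm as the flap sinks.

```bash
cat >> h.py <<'E'
def crest():
    im,d=camera("side");P=cloud("side",d)
    m=pub(im,(3,150,120),(20,255,255))&(d>0)&(P[...,0]>.45)&(P[...,0]<.55)&(P[...,1]<-.15)&(P[...,1]>-.34)&(P[...,2]>.12)
    print("crest",np.percentile(P[m][:,2],[90,97]).round(4),flush=True);return im
E
python3 - <<'E'
from h import *
move_l([.467,-.181,.205],feed=.1)
move_l([.478,-.181,.200],feed=.1);st("over")
for c in(47,41,35,29,24,20,15.5):
    x=.478-.7*(2500-(c+3)**2)/100*1e-3
    move_l([x,-.181,.150+c*1e-3-.0045],feed=.05);s=st((c,round(x,4)))
    if abs(s["wrist_force"][0])>22: break
crest()
E
```

```text
over 9.15 [ 0.478  -0.1806  0.199 ] [-0.6  1.1 -0.2] [-0.02  0.13  0.02] 0.0462
(47, 0.478) 9.45 [ 0.4784 -0.1811  0.1931] [-2.1  0.2  8.7] [0.21 0.27 0.04] 0.0459
(41, 0.4741) 9.74 [ 0.4729 -0.1811  0.1872] [-7.7  2.5 13. ] [0.28 1.15 0.06] 0.0462
(35, 0.4706) 10.03 [ 0.468  -0.1811  0.1805] [-9.8  1.2 12.5] [0.22 1.61 0.1 ] 0.0458
(29, 0.4677) 10.32 [ 0.4642 -0.1811  0.174 ] [-10.5   1.5  12.3] [0.28 1.87 0.02] 0.0462
(24, 0.4656) 10.57 [ 0.4625 -0.1812  0.169 ] [-9.8  0.3 11.3] [0.18 1.67 0.02] 0.0461
(20, 0.4642) 10.82 [ 0.4612 -0.1812  0.165 ] [-8.2  1.4  9.8] [0.08 1.53 0.04] 0.0458
(15.5, 0.4629) 11.07 [ 0.4602 -0.1813  0.1606] [-8.2  1.1  9.9] [0.06 1.42 0.03] 0.0459
crest [0.1649 0.1665]
```

The press worked: the crest is about 16 mm above the top (about 0.6 rad) with moderate forces. Now a little deeper, then the push.

```bash
python3 - <<'E'
from h import *
move_l([.4625,-.181,.1580],feed=.05);st("deep")
for y in(-.195,-.215,-.24,-.262):
    move_l([.4635,y,.1580],feed=.05);s=st(y)
    if np.abs(s["wrist_force"]).max()>30: print("STOP");break
im=crest()
w,_=camera("wrist");cv2.imwrite("pics/p2.png",np.hstack([cv2.resize(im[90:230,250:390],(400,400)),cv2.resize(w[140:360,180:400],(400,400))])[:,:,::-1])
E
```

```text
deep 11.38 [ 0.4595 -0.1813  0.1574] [-8.9  0.3  9.1] [ 0.03  1.49 -0.02] 0.0459
-0.195 11.81 [ 0.4637 -0.1944  0.1586] [-3.4  1.8  9.3] [0.46 0.33 0.08] 0.046
-0.215 12.36 [ 0.4647 -0.2139  0.1589] [-0.9  3.2  8.4] [ 0.68 -0.06  0.15] 0.0463
-0.24 13.01 [ 0.465  -0.2387  0.159 ] [-1.4  4.4  7.1] [ 0.78 -0.13  0.11] 0.0462
-0.262 13.6 [ 0.4647 -0.2615  0.1589] [-0.7  2.3  8.3] [ 0.53 -0.11  0.12] 0.0459
crest [0.1627 0.1639]
```

View pics/p2.png

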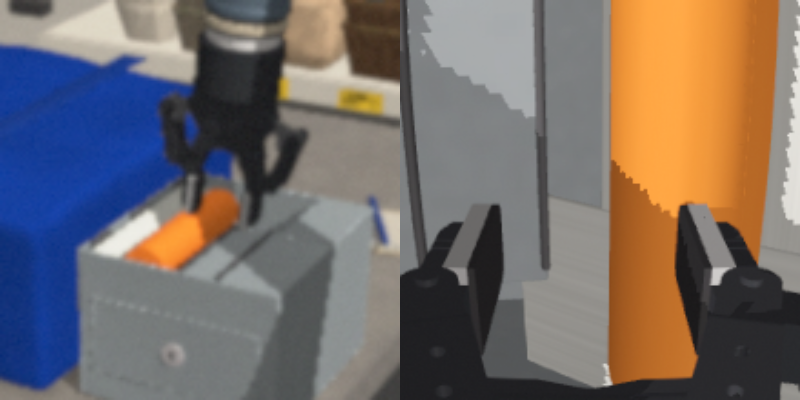

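The wrist view shows the empty lane and the sunken flap to the right. The roll is no longer in the lane. I'll finish the push past the edge, hold and look.

```bash
python3 - <<'E'
from h import *
for y in(-.278,-.292):
    move_l([.4635,y,.1580],feed=.05);s=st(y)
sleep(.8);st("hold")
im=crest()
w,_=camera("wrist");t_,_=camera("top")
cv2.imwrite("pics/p3.png",np.hstack([cv2.resize(t_[155:260,315:420],(400,400)),cv2.resize(w[140:420,140:420],(400,400))])[:,:,::-1])
E
```

```text
-0.278 14.17 [ 0.4647 -0.2777  0.159 ] [-0.8  1.8  8.2] [ 0.54 -0.13  0.11] 0.0461
-0.292 14.6 [ 0.4647 -0.2917  0.1589] [-1.4  1.8  8.4] [ 0.56 -0.14  0.09] 0.046
hold 15.4 [ 0.4647 -0.2917  0.1591] [-0.1  2.9  8.5] [ 0.53 -0.12  0.12] 0.0461
crest [0.1629 0.1636]
```

View pics/p3.png

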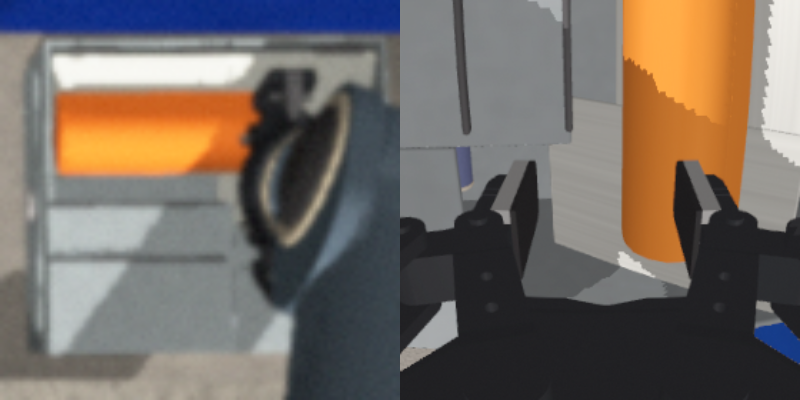

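The lane is empty. The roll shows at px (463, 168) of the composite, below the ledge and past the flap's right edge, so it is inside. I'll release along the swing and back away.

```bash
python3 - <<'E'
from h import *
for c in(20,24,29,35,41,47):
    move_l([.478-.7*(2500-(c+3)**2)/100*1e-3,-.292,.150+c*1e-3-.0045],feed=.08)
st("rel")
move_l([.478,-.292,.30],feed=.2)
movep([.40,-.45,.33],R);st("away")
sleep(.5)
im=crest();im2,d=camera("top");P=cloud("top",d)
v,u=np.mgrid[:420,:560];roi=(u>315)&(u<425)&(v>163)&(v<255)
print("blue px in box", (roi&pub(im2,(105,110,30),(135,255,255))&(v>200)).sum())
m=(P[...,0]>.43)&(P[...,0]<.47)&(P[...,1]<-.30)&(P[...,1]>-.36)&(d>0);print("flap z",np.percentile(P[m][:,2],[2,50,98]))
cv2.imwrite("pics/end.png",np.hstack([cv2.resize(im[90:230,250:390],(400,400)),cv2.resize(im2[155:260,315:420],(400,400))])[:,:,::-1])
z=np.load("pics/top0.npz")["im"];print("bystander diff",np.abs(z[205:245,100:230].astype(int)-im2[205:245,100:230]).mean())
E
```

```text
rel 17.05 [ 0.4794 -0.2924  0.1936] [ 1.  -0.1  5.3] [ 0.11 -0.41  0.02] 0.0462
away 18.48 [ 0.4001 -0.4489  0.3285] [0.4 0.8 0.5] [0.03 0.08 0.  ] 0.0458
crest [0.1968 0.1979]
blue px in box 0
flap z [0.00606113 0.14763507 0.1523804 ]
bystander diff 2.1067948717948717
```

View pics/end.png

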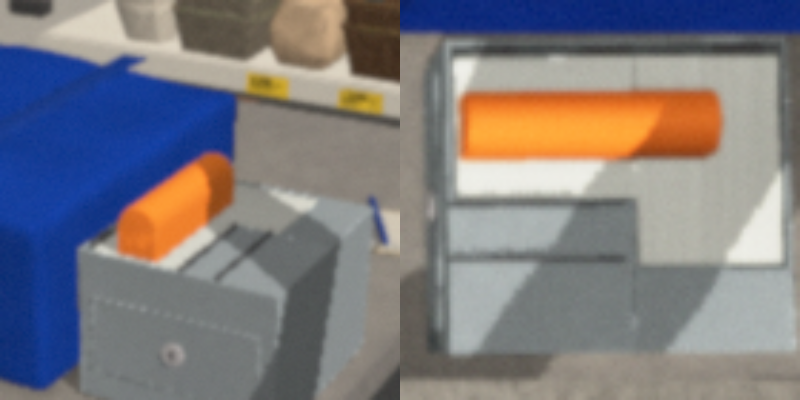

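The flap is shut: the crest is back at 0.197–0.198 and the plate at about 0.148. The lane is empty and the bystanders have not moved.

```bash
python3 -c "
from rig import *
finish_job()"
```

```text
the job is handed in; nothing more can be done
```

The blue roll is in the drop box with the flap shut over it, and the job is handed in. No verdict is reported. One finger held the orange bar down to about 0.6–0.65 rad. The other pushed the roll along its lane, without lifting it, until it dropped inside.

- **First presses:** The straight-down press on the bar jammed. Friction dragged the finger off the crest, with about −36 N sideways and 32 N vertical at the wrist. That is inside the 120 N wrist limit, but close to the 40 N limit for the gripper body, if its body was touching. I believe only the fingers were. A second straight press also began to jam and I stopped it at about 20 N. The press that worked followed the flap's swing and took about 8–13 N.
- **Fingertip position:** The tips sat about level with the TCP at this opening, not the stated 25 mm ahead, so I set heights from contact and camera depth instead.
- **Last checks:**
  - While the flap was held open, I saw the roll inside, below the ledge. After release, no blue showed in the lane or on the box.
  - The bar crest is back at 0.197–0.198 m and the flap plate is flush at about 0.148 m.
  - The area with the other rolls and the stamp looks unchanged from above.
  - The arm is clear of everything, and the clock stood at about 19 s of the 38 s allowed.

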